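# Peg the registration board and present the hidden printing block

### The arm

A 6-joint arm with a two-finger parallel gripper is mounted at the origin on the work surface. World frame = base frame: x ahead of the robot, y to its left, z up, the work surface at z = 0. Lengths are in m, angles in rad, forces in N, time in s.
With the tool pointing down it reaches from about 0.35 to 0.975 m from the base axis. Payload 4.9 kg.
Tool frame: the origin (TCP) lies on the front face of the gripper's body, between the roots of the fingers; the fingertips stand 73 mm ahead of it and the grasp point (between the pads) lies 54 mm ahead of it (tip_extent is the distance from the TCP to the fingertips, in m); y points along the fingers, x is the direction in which the jaws open and shut, and the axes are right-handed (so a half turn about y gives the same grasp; the last joint's range is limited). The gripper opens to 85 mm and grips with 20 to 120 N. Pads are 22 mm wide; open, the fingers measure 114 mm over their backs; the gripper's body (76 mm by 85 mm) begins 54 mm behind the grasp point. The pads swing forward as they close: fully open they stand 13 mm farther back than shut.
Start: joints at [1.105, 0.053, 1.613, -0, 1.476, -0.119], TCP at [0.212, 0.588, 0.304] pointing down, gripper open.
Joint ranges: [-3.01, 3.01], [-1.01, 2.22], [0.06, 2.58], [-1.02, 4.17], [0.09, 2.62], [-3.14, 3.14]. Speed limits (rad/s): [2.57, 2.57, 3.14, 3.14, 3.14, 3.14].

### API

Orientations are given as a unit quaternion [w, x, y, z].
In Python, from plant import state, grab_frame, camera_info, job_done, tip_extent gives the robot as it stands.
- The arm moves only by the tool carry_out, never from a script. Its argument "rows" is a list that holds one entry, the list of rows, each a list of 7 numbers: the turn, a rotation vector about the world's x, y, z as a fraction of full scale, then the shift along the world's x, y, z as a fraction of full scale, then the finger opening in mm, from 0 to 85.4. A call has 1 to 5 rows; each row shifts and turns the commanded pose from where the row before left it; what a row does not reach is not made up. Full scale, the value 1, is 40 mm for a shift and 4 degrees for a turn. A row lasts 1/10 s, in which the tool goes at most 50 mm and 8.59 degrees, less where a joint would pass 70% of its speed; a pose out of reach is approached as far as the arm can. A call with a number of a shift or a turn outside -1 to 1 is refused whole. A call with a gripper value outside its range is refused whole. The fingers move at their own pace and stop on an object; the grip force is fixed at half the most. Time passes only in rows, so rows that do not move let the fingers close. It gives the time, the measured TCP pose, the force and the opening at its end, in the units of the state.
- state(): the state, without advancing time (a new reading comes with each control period).
- grab_frame(name): name is "side" or "top" or "wrist"; returns the picture (384x512x3 uint8, blue, green, red); there is no depth.
- camera_info(name): a dict with "intrinsics" (3x3 intrinsics, pixels), "xyz" and "rotation" of the camera in the world; the wrist camera has in their place "tool_from_camera" (4x4, takes a point from camera to tool coordinates, whose origin is the TCP and whose axes are the tool frame's). Camera axes: x right, y down, z forward; pixel columns grow to the right and rows downward; lengths in m; the calibration is good to about 2 mm. The wrist camera is an equidistant fisheye: a pixel r from the principal point sees the ray r / f radians off the axis. A picture is of the moment at which its call begins: read the wrist's pose just before it. camera_info takes no time and is no camera call.
- job_done(): hands the job in, once; it reports no verdict.
The state is a dict: "time": time; "joint_pos": joint angles; "joint_vel": joint speeds; "joint_efforts": joint torques, N m; "tool_pos": TCP position; "tool_rot": TCP orientation; "contact_force": force on the tool from outside, world axes, zero at the start; "ft_torque": the same for the moment, N m; "gripper_width": opening from 0.0 (shut) to 1.0 (fully open).
Only numpy, scipy, OpenCV 4.12 (cv2) and the standard library are available. Lean on these libraries where they do the work, as an engineer would, in place of code of your own. Each camera call takes 0.05 s, during which the arm holds its last target.

### The job

Set up for the next print: first take the tall round-headed peg out of the pocket tray and seat it fully home in the empty hole of the registration board, letting it go there. Then lift the flap of the plywood box and leave it standing open, draw out the printing block hidden inside, and finish while holding it in the gripper: upright, still, about 10 cm above the middle of the registration board, with its wide side in line with the two pegs. Leave everything else where it stands.

Things in the scene. Friction and masses are not known exactly. Their poses are not given: they have to be found in the camera images.
- tray: fixed wooden pocket tray, 70 x 150 x 22 mm tall (x, y, z); origin under its centre. Three round pockets (13 mm wide, 18 mm deep) in a row along its y at -48, 0 and +48 mm, one peg in each; which peg is where changes. The tray may stand left or right of the box, the board on the other side
- peg: the peg to take: aluminium, a round head 20 mm across and 30 mm tall (flat shoulder underneath) on a round shank 10 mm across and 15 mm long with a chamfered end; 45 mm tall over all, about 30 g. Origin at the centre of the shank's lower end, z up along it. It stands in a tray pocket with its shoulder on the tray's top face, so the head rises 30 mm above the tray
- peg_foot (a point): centre of the lower end of that peg's shank (same point as the peg's origin)
- board: fixed grey registration board, 120 x 160 x 22 mm tall (x, y, z); origin under its centre. One empty hole at y = -45 mm and, at y = +45 mm, an identical round-headed peg already fitted (head rises 30 mm above the board); the line of the two pegs is the board's y axis
- board_hole0 (a point): centre of the mouth of the board's empty hole, at the board's top face (22 mm above the table); hole 13 mm wide, 18 mm deep, slightly chamfered; axes as the board's. A peg fully home has its shoulder on the board and its foot 15 mm below this point
- box: fixed plywood box, 200 x 150 x 75 mm tall (x, y, z), walls and floor 5 mm, closed by the flap; origin under its centre. Inside, two low rails (5 mm thick, along y, tops 23 mm above the table) make one slot 15 mm wide, centred at x = -30 mm, in which the printing block stands
- flap (a joint): angle of the box's flap in rad: 0 shut, growing as it is lifted, stop at 2.0; the hinge is stiff and the flap stays at any angle it is left (about 2.5 N at the handle lifts it). The flap is a plywood panel 200 x 150 x 6 mm, about 150 g, hinged along the box's far (+x) upper edge, hinge axis along the box's y
- flap_handle (a point): middle of the flap's handle: a round steel bar 11 mm thick along the box's y, 75 mm long between two posts near its ends, its centre line 35 mm above the flap's upper face and 192 mm from the hinge, at the flap's -x edge; the bar can turn between the finger pads as the flap swings; with the flap shut it stands 117 mm above the table
- flap_hinge (a point): middle of the hinge line, at the box's +x upper edge; its axes turn with the flap
- block: printing block: an upright rectangular plate 12 mm thick (x), 80 mm wide (y), 62 mm tall (z), wood with a grey carved face, about 70 g; origin at the centre of its underside. It stands on the box's floor in the slot, its top edge 67 mm above the table, shifted along the slot (box y) by up to 20 mm; its yaw is that of the box
- square_peg: the wrong peg with a square head, 26 x 26 x 16 mm tall, 31 mm tall over all, in a tray pocket; origin at the centre of its foot
- mushroom_peg: the wrong peg with a low mushroom head, 28 mm across and 14 mm tall, 29 mm tall over all, in a tray pocket; origin at the centre of its foot
- jar: clear ink jar, 60 mm across, 75 mm tall; origin under its centre; bystander
- tin: dark metal tin, 70 mm across, 80 mm tall; origin under its centre; bystander
- tub: white plastic tub, 100 mm across the rim, 90 mm tall; origin under its centre; bystander
- cup: white cup, 70 mm across the rim, 70 mm tall; origin under its centre; bystander
- roller: ink roller lying on the table: black roll 90 mm long and 30 mm thick about the origin (under the roll), wooden handle to its -x, 170 mm long over all, 30 mm tall; bystander
- cutter: lino cutting tool lying along its own x, 143 mm long, 22 mm wide and 20 mm tall, dark wooden handle to its -x, steel tip; origin under the handle; bystander
There are look-alikes about, which are no part of the job. Leave any orange look-alike of the box alone. What is shaped like the board but purple is not meant.

How it is judged:
On the way, in this order (a step that is already met when the one before it is completed fails the run):
1. the round-headed peg is lifted out of the tray in the fingers (height (world z) of peg_foot above 0.03 m and contact force between the fingers and peg above 0.5 N), for 0.1 s.
2. the peg is fully home in the board's empty hole and let go (horizontal distance between peg_foot and board_hole0 below 0.004 m and z of peg_foot in the frame of board_hole0 below -0.011 m and angle between peg's own z axis and vertical below 0.15 rad and contact force between the fingers and peg below 0.1 N), for 0.2 s.
3. the flap stands open (value of joint flap above 1.2 rad), for 0.2 s.
4. the block is drawn out of the box in the fingers (z of block in the frame of box above 0.08 m and contact force between the fingers and block above 0.5 N), for 0.2 s.
At the end, for the whole second after the job is handed in: Gripper holds the still block, underside 50-160 mm above the board's top, within 35 mm of the board's centre in plan, upright and in line with the pegs within 0.2 rad, touching neither board nor peg; peg in the hole (11+ mm deep, 4 mm off axis, 0.15 rad tilt at most); flap open past 1.2 rad (contact force between the fingers and block above 1 N and z of block in the frame of board between 0.072 and 0.182 m and horizontal distance between block and board below 0.035 m and angle between block's own z axis and vertical below 0.2 rad and angle between the y axis of block and the y axis of board, either way round below 0.2 rad and linear speed of block below 0.03 m/s and angular speed of block below 0.3 rad/s and contact force between block and board below 0.1 N and contact force between block and peg below 0.1 N and value of joint flap above 1.2 rad and horizontal distance between peg_foot and board_hole0 below 0.004 m and z of peg_foot in the frame of board_hole0 below -0.011 m and angle between peg's own z axis and vertical below 0.15 rad); the arm keeps its last pose, push and grip.
It fails at once if one of the two other pegs is moved by more than 30 mm (distance of any of square_peg, mushroom_peg from where it was at the start of the episode above 0.03 m).
It fails at once if one of the bystanders is moved by more than 30 mm (distance of any of jar, tin, tub, cup, roller, cutter from where it was at the start of the episode above 0.03 m).
It also fails if it takes over 67 s, if anything falls off the work surface, if the arm or the gripper's body presses on something with over 40 N, if the wrist force passes 120 N, or if a joint passes its speed limit or range.

## Working session

There is one attempt and no reset: what is moved stays moved. The work goes in short steps, Python scripts to look and compute and a tool call to move; the robot and the scene stay as the last step left them, time stands still between calls to the robot, and variables do not carry over. Pictures are saved under pics/ and viewed, and the job is handed in when it is done.

Besides the shell and the picture viewer there is one more tool, called after "Request:" as name([rows], argument=value, ...), one row to a line, values as JSON. carry_out: Moves the arm, as the interface text tells. Shift numbers are shares of 40 mm and turn numbers shares of 4 degrees, none past 1 either way. Its arguments: {"type":"object","properties":{"rows":{"type":"array"}},"required":["rows"]}

```bash
ls -la; mkdir -p pics; python3 - <<'E'
from plant import *
import cv2, numpy as np
print(state()); print(tip_extent)
for n in ("side","top","wrist"):
    print(n,camera_info(n))
for n in ("side","top","wrist"):
    cv2.imwrite(f"pics/{n}0.png",grab_frame(n))
E
```

```text
total 12
drwxr-xr-x  3 agent agent 4096 Dec  6 13:21 .
drwxr-xr-x 23 root  root  4096 Dec  6 13:21 ..
drwxr-xr-x  2 agent agent 4096 Dec  6 13:21 pics
{'time': 0.0, 'joint_pos': array([ 1.10497738e+00,  5.33974400e-02,  1.61431748e+00, -2.00379194e-05,
        1.47600589e+00, -1.19001981e-01]), 'joint_vel': array([-3.56301495e-04,  3.86616085e-04, -1.55524174e-05, -3.22321361e-05,
       -2.15509349e-04,  4.48929238e-04]), 'joint_efforts': array([ 7.79709735e-04, -3.93682158e+01, -3.70181000e+01, -1.11410063e-04,
        7.24529615e-03, -2.94798959e-06]), 'tool_pos': array([0.21222782, 0.58735155, 0.30262368]), 'tool_rot': array([-0.57840853,  0.57913313,  0.40557168, -0.40689064]), 'contact_force': array([ 0.6926417 , -0.44381916,  0.2509383 ]), 'ft_torque': array([0.05298649, 0.00730481, 0.02148672]), 'gripper_width': 0.9981771681970898}
0.0726
side {'intrinsics': array([[432.82491606,   0.        , 259.4901296 ],
       [  0.        , 432.82491606, 188.45563527],
       [  0.        ,   0.        ,   1.        ]]), 'xyz': array([ 0.44445771, -1.02396896,  0.98757977]), 'rotation':
[... 201 characters left out ...]
  ,   0.        ,   1.        ]]), 'xyz': array([ 0.31074635, -0.0037638 ,  1.5700601 ]), 'rotation': array([ 0.04470711, -0.69717545,  0.71319857, -0.0574061 ])}
wrist {'intrinsics': array([[297.31863964,   0.        , 255.53212852],
       [  0.        , 297.31863964, 195.8688346 ],
       [  0.        ,   0.        ,   1.        ]]), 'tool_from_camera': array([[ 9.99998861e-01, -1.43681908e-03,  4.62235172e-04,
         9.39391489e-04],
       [-8.39649351e-04, -2.75084302e-01,  9.61419743e-01,
        -7.10176718e-02],
       [-1.25423259e-03, -9.61419036e-01, -2.75085195e-01,
         7.02017161e-02],
       [ 0.00000000e+00,  0.00000000e+00,  0.00000000e+00,
         1.00000000e+00]])}
```

View images.

View pics/top0.png

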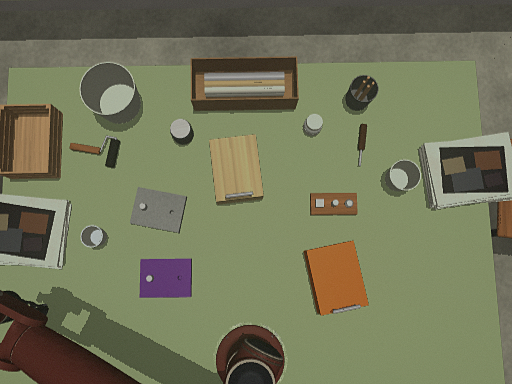

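View pics/side0.png

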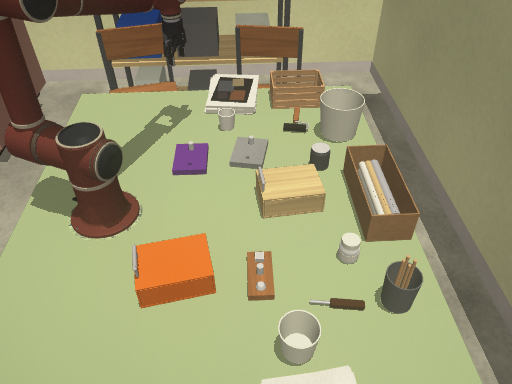

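View pics/wrist0.png

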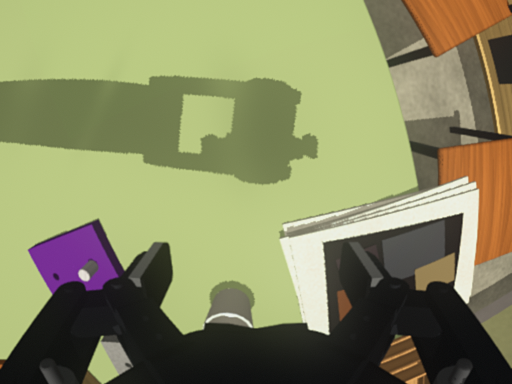

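```bash
cat > h.py <<'E'
import numpy as np, cv2
from scipy.spatial.transform import Rotation as R
from plant import *
def rot(q): return R.from_quat([q[1],q[2],q[3],q[0]]).as_matrix()
def ray(cam,u,v,st=None):
    ci=camera_info(cam); K=ci["intrinsics"]
    x=(u-K[0,2])/K[0,0]; y=(v-K[1,2])/K[1,1]
    if cam!="wrist":
        Rm=rot(ci["rotation"]); d=Rm@np.array([x,y,1.]); o=np.array(ci["xyz"])
    else:
        T=np.array(ci["tool_from_camera"]); r=np.hypot(x,y)
        dc=np.array([np.sin(r)*x/max(r,1e-9),np.sin(r)*y/max(r,1e-9),np.cos(r)])
        Rt=rot(st["tool_rot"]); o=Rt@T[:3,3]+st["tool_pos"]; d=Rt@T[:3,:3]@dc
    return o,d/np.linalg.norm(d)
def onz(cam,u,v,z,st=None):
    o,d=ray(cam,u,v,st); return o+d*(z-o[2])/d[2]
def proj(cam,p,st=None):
    ci=camera_info(cam); K=ci["intrinsics"]; p=np.asarray(p,float)
    if cam!="wrist":
        c=rot(ci["rotation"]).T@(p-ci["xyz"]); return K[0,2]+K[0,0]*c[0]/c[2],K[1,2]+K[1,1]*c[1]/c[2]
    T=np.array(ci["tool_from_camera"]); Rt=rot(st["tool_rot"])
    c=T[:3,:3].T@(Rt.T@(p-st["tool_pos"])-T[:3,3]); th=np.arctan2(np.hypot(c[0],c[1]),c[2]); ph=np.arctan2(c[1],c[0])
    return K[0,2]+K[0,0]*th*np.cos(ph),K[1,2]+K[1,1]*th*np.sin(ph)
def crop(img,x0,y0,x1,y1,s,name):
    cv2.imwrite(name,cv2.resize(img[y0:y1,x0:x1],None,fx=s,fy=s,interpolation=cv2.INTER_CUBIC))
E
python3 - <<'E'
from h import *
t=cv2.imread("pics/top0.png")
crop(t,295,180,375,230,8,"pics/c1.png")
crop(t,120,120,280,240,5,"pics/c2.png")
s=cv2.imread("pics/side0.png")
crop(s,220,120,340,310,4,"pics/c3.png")
for n,u,v in (("tray",333,204),("box",236,168),("board",158,210)):
    print(n,onz("top",u,v,0.02))
print(onz("side",260,270,0.02),onz("side",249,153,.02))
st=state(); print(rot(st["tool_rot"]).round(3))
E
```

```text
tray [ 0.48243334 -0.28163787  0.02      ]
box [0.60784961 0.03095792 0.02      ]
board [0.47545632 0.28451437 0.02      ]
[ 0.48557913 -0.27468088  0.02      ] [0.47623577 0.2674681  0.02      ]
[[ 0.34  -0.001 -0.94 ]
 [ 0.94  -0.001  0.34 ]
 [-0.002 -1.     0.   ]]
```

View pics/c1.png

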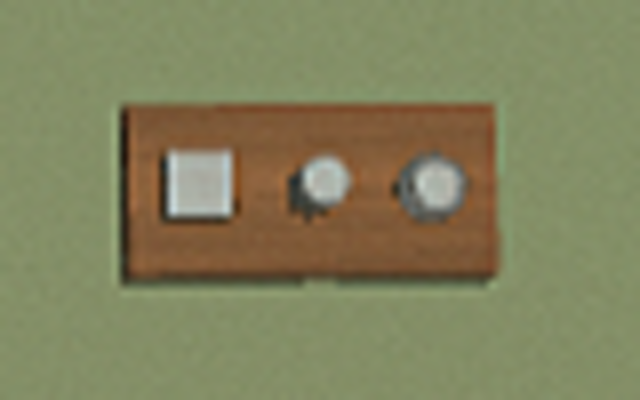

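View pics/c2.png

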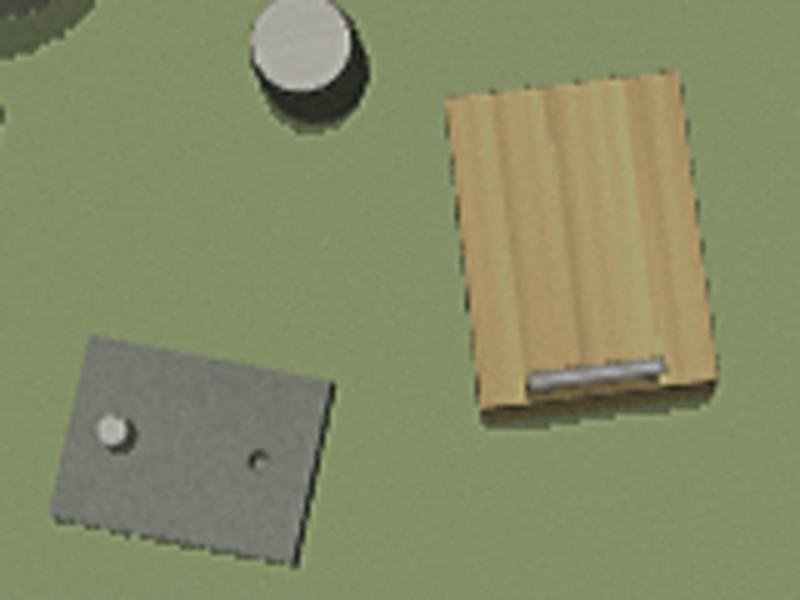

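View pics/c3.png

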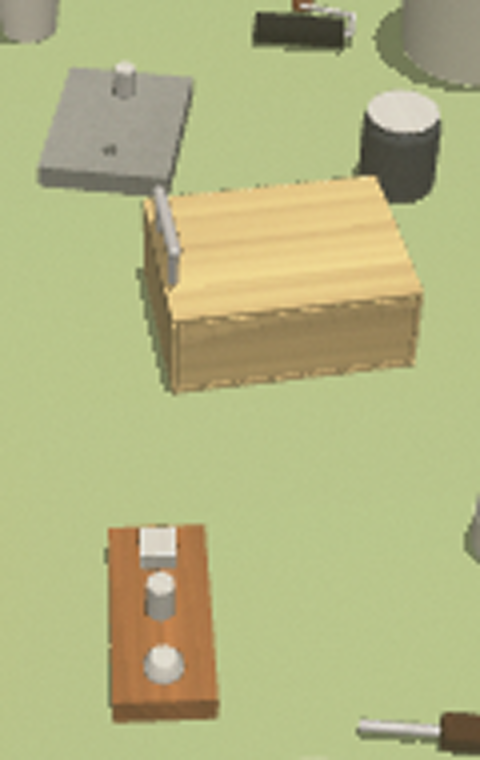

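```bash
python3 - <<'E'
from h import *
def tp(u,v,z): return onz("top",u,v,z)
# crop coords -> full: (x+.5)/s-.5+x0
f1=lambda x,y:((x+.5)/8-.5+295,(y+.5)/8-.5+180)
f2=lambda x,y:((x+.5)/5-.5+120,(y+.5)/5-.5+120)
print("peg round",tp(*f1(326,181),.052),"sq",tp(*f1(200,184),.038),"mush",tp(*f1(436,184),.036))
print("tray corners",[tp(*f1(*c),.022)[:2].round(4) for c in((128,104),(496,104),(498,276),(130,278))])
print("hole",tp(*f2(258,461),.022),"peg2",tp(*f2(112,431),.052))
bc=np.array([tp(*f2(*c),.022)[:2] for c in((93,337),(334,382),(297,567),(53,517))]);print("board corners",bc.round(4),bc.mean(0))
xc=np.array([tp(*f2(*c),.081)[:2] for c in((447,98),(678,71),(716,380),(482,411))]);print("flap corners",xc.round(4),xc.mean(0))
h=[tp(*f2(*c),.117)[:2] for c in((532,380),(663,366))];print("handle",h,(h[0]+h[1])/2)
d=h[0]-h[1];print("box yaw",np.degrees(np.arctan2(-d[0],d[1])))
d=xc[0]-xc[3]; print(np.degrees(np.arctan2(d[1],d[0])));d=xc[1]-xc[2]; print(np.degrees(np.arctan2(d[1],d[0])))
d=xc[0]-xc[1]; print(np.degrees(np.arctan2(-d[0],d[1])))
d=(tp(*f2(112,431),.052)-tp(*f2(258,461),.022)); print("board yaw",np.degrees(np.arctan2(-d[0],d[1])),np.hypot(*d[:2]))
E
```

```text
peg round [ 0.48452415 -0.28354987  0.052     ] sq [ 0.48602994 -0.23539756  0.038     ] mush [ 0.48416802 -0.33078338  0.036     ]
tray corners [array([ 0.5212, -0.2099]), array([ 0.518, -0.36 ]), array([ 0.4478, -0.357 ]), array([ 0.4503, -0.2079])]
hole [0.46848413 0.24178657 0.022     ] peg2 [0.48649953 0.32898457 0.052     ]
board corners [[0.5515 0.3484]
 [0.5187 0.1929]
 [0.3999 0.2168]
 [0.4354 0.3726]] [0.47635929 0.28268331]
flap corners [[ 0.6907  0.1134]
 [ 0.7054 -0.0333]
 [ 0.5069 -0.0524]
 [ 0.4906  0.0936]] [0.59839687 0.03032164]
handle [array([0.50455114, 0.06068167]), array([ 0.51141842, -0.01915137])] [0.50798478 0.02076515]
box yaw 4.916506840729402
5.646878822498281
5.47937324987529
5.724597085987233
board yaw -11.673256132709957 0.0890395787143899
```

Request:
carry_out([
  [[0,0,-1,0.32,-0.43,-0.09,50],[0,0,-1,0.32,-0.43,-0.09,50],[0,0,-1,0.32,-0.43,-0.09,50],[0,0,-1,0.32,-0.43,-0.09,50],[0,0,-1,0.32,-0.43,-0.09,50]],
])

```text
time: 0.65
tool_pos: [0.2767, 0.5009, 0.2853]
tool_rot: [-0.641, 0.641, 0.298, -0.299]
contact_force: [-0.7, -0.1, -0.6]
gripper_width: 0.586
```

Request:
carry_out([
  [[0,0,-1,0.32,-0.43,-0.09,50],[0,0,-1,0.32,-0.43,-0.09,50],[0,0,-1,0.32,-0.43,-0.09,50],[0,0,-1,0.32,-0.43,-0.09,50],[0,0,-1,0.32,-0.43,-0.09,50]],
])

```text
time: 1.15
tool_pos: [0.3407, 0.4149, 0.2673]
tool_rot: [-0.683, 0.683, 0.183, -0.183]
contact_force: [-0.1, 0.3, -0.9]
gripper_width: 0.584
```

Request:
carry_out([
  [[0,0,-1,0.32,-0.43,-0.09,50],[0,0,-1,0.32,-0.43,-0.09,50],[0,0,-1,0.32,-0.43,-0.09,50],[0,0,-1,0.32,-0.43,-0.09,50],[0,0,-1,0.32,-0.43,-0.09,50]],
])

```text
time: 1.65
tool_pos: [0.4047, 0.3289, 0.2494]
tool_rot: [-0.704, 0.705, 0.061, -0.062]
contact_force: [0.7, 0.4, -0.1]
gripper_width: 0.587
```

Request:
carry_out([
  [[0,0,-1,0.32,-0.43,-0.09,50],[0,0,-1,0.32,-0.43,-0.09,50],[0,0,-1,0.32,-0.43,-0.09,50],[0,0,-1,0.32,-0.43,-0.09,50],[0,0,-1,0.32,-0.43,-0.09,50]],
])

```text
time: 2.15
tool_pos: [0.4687, 0.2429, 0.2314]
tool_rot: [-0.704, 0.704, -0.062, 0.062]
contact_force: [0.0, -0.6, -0.2]
gripper_width: 0.585
```

Request:
carry_out([
  [[0,0,-0.4,0,0,0,50],[0,0,0,0,0,0,50],[0,0,0,0,0,0,50]],
])

```text
time: 2.45
tool_pos: [0.468, 0.2443, 0.2319]
tool_rot: [0.704, -0.704, 0.07, -0.07]
contact_force: [-0.0, -0.2, 1.1]
gripper_width: 0.586
```

```bash
python3 - <<'E'
from h import *
st=state(); im=grab_frame("wrist"); cv2.imwrite("pics/w1.png",im)
np.save("st1.npy",st,allow_pickle=True)
print(st["tool_pos"],rot(st["tool_rot"]).round(4))
print(proj("wrist",[.4685,.2418,.022],st),proj("wrist",[.4865,.329,.052],st))
E
```

```text
[0.46800694 0.24430209 0.23193001] [[ 9.803e-01 -3.000e-04  1.975e-01]
 [-1.975e-01  3.000e-04  9.803e-01]
 [-3.000e-04 -1.000e+00  2.000e-04]]
(np.float64(256.94279666992804), np.float64(189.01570926564114)) (np.float64(257.55007933300936), np.float64(94.49976670182862))
```

View pics/w1.png

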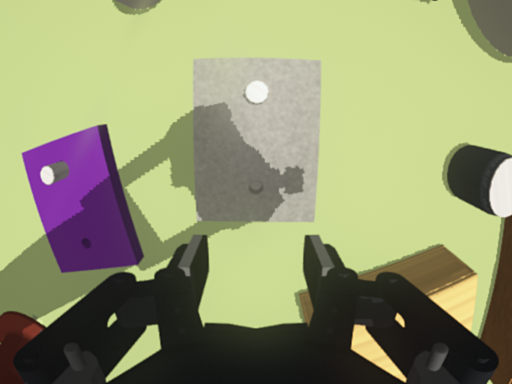

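```bash
python3 - <<'E'
from h import *
im=cv2.imread("pics/w1.png"); crop(im,185,50,330,230,4,"pics/w1c.png")
crop(im,235,165,275,205,15,"pics/w1d.png")
E
```

```text
(no output)
```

View pics/w1d.png

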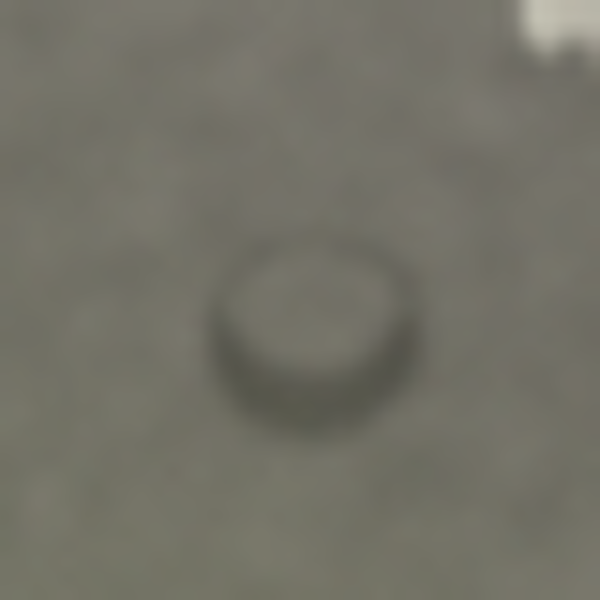

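View pics/w1c.png

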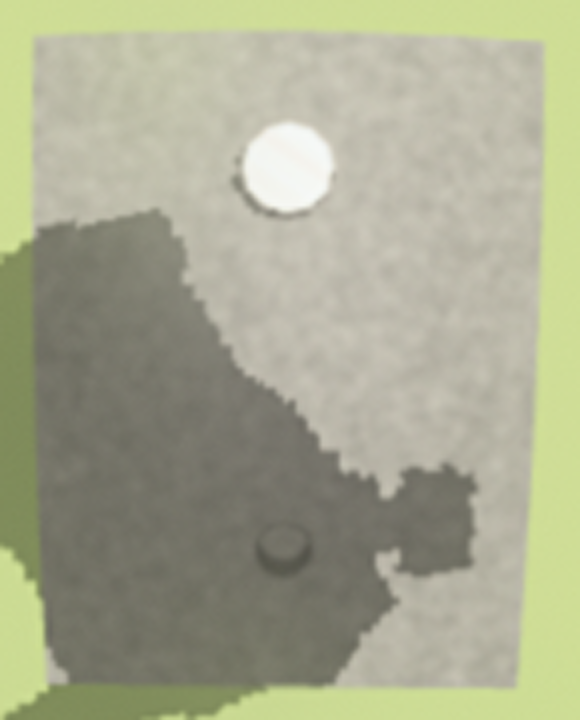

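```bash
python3 - <<'E'
from h import *
st=np.load("st1.npy",allow_pickle=True).item()
def loc(u,v,z):
    p=onz("wrist",u,v,z,st); return p.round(4), (rot(st["tool_rot"]).T@(p-st["tool_pos"])).round(4)
h=loc(255.6,186.93,.022); p=loc(256.4,91.6,.052); print("hole",h,"\npeg2",p)
d=(p[0]-h[0])[:2]; print(np.hypot(*d),np.degrees(np.arctan2(-d[0],d[1])))
f=lambda x,y:((x+.5)/4-.5+185,(y+.5)/4-.5+50)
c=[loc(*f(*q),.022)[0][:2] for q in((34,38),(544,43),(517,688),(50,684))]; print(c,np.mean(c,0))
for i in range(4): d=c[i]-c[(i+1)%4]; print(np.hypot(*d),np.degrees(np.arctan2(d[1],d[0])))
E
```

```text
hole (array([0.4676, 0.2441, 0.022 ]), array([-0.0003,  0.2099, -0.0003])) 
peg2 (array([0.4861, 0.3316, 0.052 ]), array([0.0005, 0.18  , 0.0891]))
0.08943433345198028 -11.938150494504816
[array([0.4348, 0.378 ]), array([0.5522, 0.3531]), array([0.5189, 0.1965]), array([0.402 , 0.2213])] [0.476975 0.287225]
0.12001154111167808 168.02528279056267
0.1601013741352647 77.9952244422789
0.11950167362844756 -11.977553717229455
0.16009600244853087 -101.82230297640425
```

Request:
carry_out([
  [[0,0,0.19,0.03,-0.94,0.05,50],[0,0,0.19,0.03,-0.94,0.05,50],[0,0,0.19,0.03,-0.94,0.05,50],[0,0,0.19,0.03,-0.94,0.05,50],[0,0,0.19,0.03,-0.94,0.05,50]],
])

```text
time: 3.0
tool_pos: [0.4741, 0.0552, 0.2423]
tool_rot: [0.706, -0.706, 0.046, -0.047]
contact_force: [-0.2, 0.3, -0.9]
gripper_width: 0.585
```

Request:
carry_out([
  [[0,0,0.19,0.03,-0.94,0.05,50],[0,0,0.19,0.03,-0.94,0.05,50],[0,0,0.19,0.03,-0.94,0.05,50],[0,0,0.19,0.03,-0.94,0.05,50],[0,0,0.19,0.03,-0.94,0.05,50]],
])

```text
time: 3.5
tool_pos: [0.4804, -0.133, 0.2524]
tool_rot: [-0.707, 0.707, -0.023, 0.023]
contact_force: [-0.2, -0.2, 0.0]
gripper_width: 0.584
```

Request:
carry_out([
  [[0,0,0.19,0.03,-0.94,0.05,50],[0,0,0.19,0.03,-0.94,0.05,50],[0,0,0.19,0.03,-0.94,0.05,50],[0,0,0.19,0.03,-0.94,0.05,50],[0,0,0,0,0,0,50]],
])

```text
time: 4.0
tool_pos: [0.4855, -0.2856, 0.2606]
tool_rot: [-0.706, 0.708, -0.006, 0.006]
contact_force: [1.0, 0.0, -0.2]
gripper_width: 0.585
```

Request:
carry_out([
  [[0,0,0,0,0,0,50],[0,0,0,0,0,0,50]],
])

```text
time: 4.2
tool_pos: [0.4854, -0.2813, 0.2597]
tool_rot: [0.707, -0.707, 0.005, -0.004]
contact_force: [-0.9, -0.4, 0.0]
gripper_width: 0.584
```

```bash
python3 - <<'E'
from h import *
st=state(); im=grab_frame("wrist"); cv2.imwrite("pics/w2.png",im)
np.save("st2.npy",st,allow_pickle=True)
print(st["tool_pos"],rot(st["tool_rot"]).round(4))
u,v=proj("wrist",[.4845,-.2825,.052],st);print(u,v)
crop(im,175,130,335,240,5,"pics/w2c.png")
E
```

```text
[ 0.48537106 -0.28134753  0.2597014 ] [[ 9.999e-01 -3.000e-04  1.300e-02]
 [-1.300e-02  7.000e-04  9.999e-01]
 [-3.000e-04 -1.000e+00  7.000e-04]]
254.80993727321297 188.51942809714373
```

View pics/w2.png

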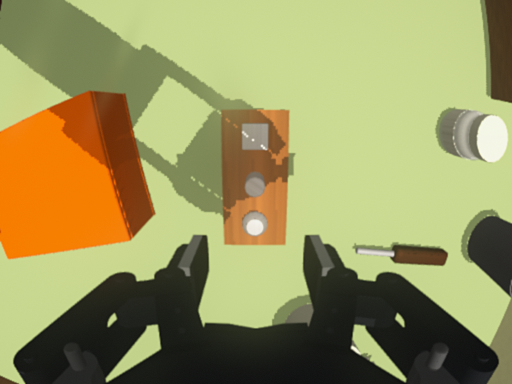

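View pics/w2c.png

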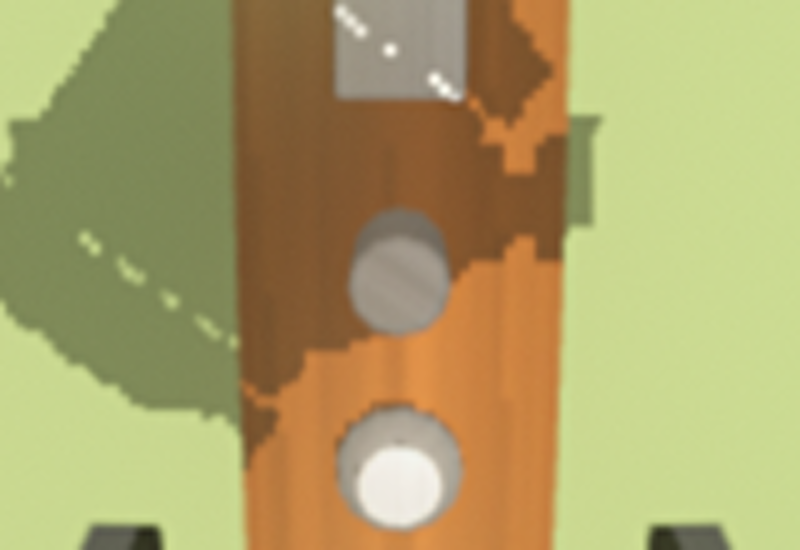

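```bash
python3 - <<'E'
from h import *
st=np.load("st2.npy",allow_pickle=True).item()
p=onz("wrist",254.4,186.7,.052,st); print(p.round(4),(rot(st["tool_rot"]).T@(p-st["tool_pos"])).round(4))
# base of head at tray: bottom-far circle arc; tray pocket row
for u,v,z in ((399,470,.036),(399,32,.038)):
    q=onz("wrist",(u+.5)/5-.5+175,(v+.5)/5-.5+130,z,st); print(q.round(4))
E
```

```text
[ 0.4841 -0.2807  0.052 ] [-0.0012  0.2077  0.0005]
[ 0.4834 -0.3251  0.036 ]
[ 0.4848 -0.2328  0.038 ]
```

Request:
carry_out([
  [[0,0,0,-0.03,0.02,-0.7,50],[0,0,0,0,0,-1,50],[0,0,0,0,0,-1,50],[0,0,0,0,0,-0.7,50],[0,0,0,0,0,-0.3,50]],
])

```text
time: 4.75
tool_pos: [0.4825, -0.2792, 0.1084]
tool_rot: [0.708, -0.706, 0.006, -0.003]
contact_force: [0.4, -0.3, -0.0]
gripper_width: 0.582
```

Request:
carry_out([
  [[0,0,0,0,0,-0.1,50],[0,0,0,0,0,0,50],[0,0,0,0,0,0,50]],
])

```text
time: 5.05
tool_pos: [0.4852, -0.2824, 0.11]
tool_rot: [-0.706, 0.708, -0.004, 0.006]
contact_force: [0.0, 0.3, 0.5]
gripper_width: 0.586
```

```bash
python3 - <<'E'
from h import *
st=state(); im=grab_frame("wrist"); cv2.imwrite("pics/w3.png",im)
print(st["tool_pos"],st["contact_force"])
p=np.array([.4841,-.2807,.052]); print((rot(st["tool_rot"]).T@(p-st["tool_pos"])).round(4),proj("wrist",p,st))
E
```

```text
[ 0.48517462 -0.2824262   0.11001221] [0.0357688  0.281313   0.53865487]
[-0.0013  0.058   0.0018] (np.float64(253.13327368179716), np.float64(259.2508776987278))
```

View pics/w3.png

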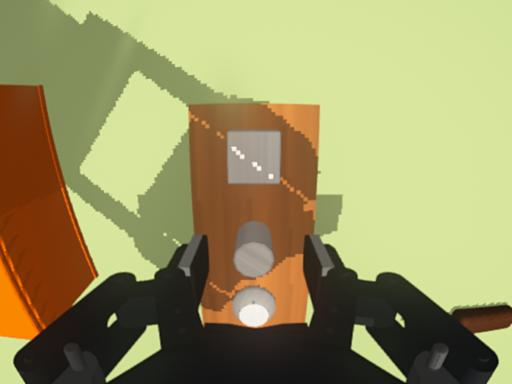

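Request:
carry_out([
  [[0,0,0,0,0,0,50],[0,0,0,0,0,0,50]],
])

```text
time: 5.3
tool_pos: [0.4845, -0.2822, 0.109]
tool_rot: [-0.707, 0.707, -0.005, 0.006]
contact_force: [0.8, -0.2, -0.6]
gripper_width: 0.587
```

Request:
carry_out([
  [[0,0,0,0,0,0,50],[0,0,0,0,0,0,50]],
])

```text
time: 5.5
tool_pos: [0.4841, -0.2819, 0.1081]
tool_rot: [-0.707, 0.707, -0.005, 0.005]
contact_force: [0.4, 0.3, 1.0]
gripper_width: 0.589
```

```bash
python3 - <<'E'
from h import *
st=state(); im=grab_frame("wrist"); cv2.imwrite("pics/w3.png",im); print(st["tool_pos"]); st=state(); print(st["tool_pos"])
crop(im,190,200,320,330,5,"pics/w3c.png")
print(proj("wrist",[.4841,-.2807,.052],st))
E
```

```text
[ 0.48405228 -0.28190444  0.10808514]
[ 0.48401297 -0.2818346   0.1079481 ]
(np.float64(255.87540404092746), np.float64(262.51415229624035))
```

View pics/w3c.png

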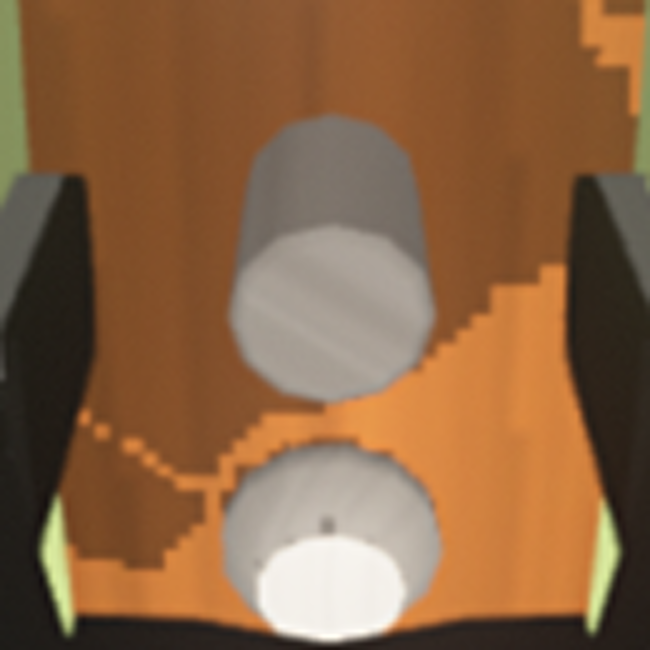

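Request:
carry_out([
  [[0,0,0,0,0.03,-0.2,50],[0,0,0,0,0,0,50],[0,0,0,0,0,0,50],[0,0,0,0,0,0,50],[0,0,0,0,0,0,50]],
])

```text
time: 6.05
tool_pos: [0.4841, -0.2807, 0.1]
tool_rot: [-0.707, 0.707, -0.005, 0.005]
contact_force: [-0.3, -0.2, 0.3]
gripper_width: 0.586
```

Request:
carry_out([
  [[0,0,0,0,0,0,20],[0,0,0,0,0,0,10],[0,0,0,0,0,0,10],[0,0,0,0,0,0,10],[0,0,0,0,0,0,10]],
])

```text
time: 6.55
tool_pos: [0.4842, -0.2808, 0.1003]
tool_rot: [-0.707, 0.707, -0.005, 0.005]
contact_force: [-0.2, 0.1, 1.4]
gripper_width: 0.208
```

Request:
carry_out([
  [[0,0,0,0,0,0,10],[0,0,0,0,0,0,10]],
])

```text
time: 6.75
tool_pos: [0.4842, -0.2808, 0.1002]
tool_rot: [-0.707, 0.707, -0.005, 0.005]
contact_force: [-0.4, -0.2, 2.9]
gripper_width: 0.202
```

```bash
python3 - <<'E'
from h import *
st=state(); im=grab_frame("wrist"); cv2.imwrite("pics/w4.png",im); np.save("st4.npy",st,allow_pickle=True)
print(st["tool_pos"],st["contact_force"],st["ft_torque"],st["gripper_width"]*85.4)
crop(im,190,200,320,330,5,"pics/w4c.png")
p=np.array([.4841,-.2807,.052]); print((rot(st["tool_rot"]).T@(p-st["tool_pos"])).round(4),proj("wrist",p,st))
E
```

```text
[ 0.48422634 -0.28078562  0.10024756] [-0.38822898 -0.22387634  2.91034693] [-0.02271634  0.03497445 -0.03664256] 17.247160923478397
[-0.0002  0.0482  0.0001] (np.float64(255.41340071697525), np.float64(272.40174791739685))
```

View pics/w4c.png

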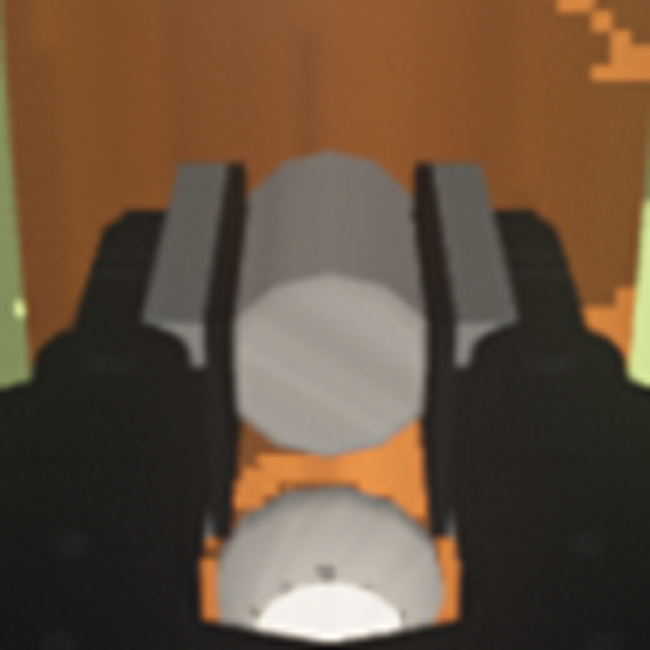

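Request:
carry_out([
  [[0,0,0,0,0,0.3,10],[0,0,0,0,0,0.7,10],[0,0,0,0,0,1,10],[0,0,0,0,0,1,10],[0,0,0,0,0,0.8,10]],
])

```text
time: 7.3
tool_pos: [0.484, -0.2806, 0.2548]
tool_rot: [-0.707, 0.707, -0.005, 0.006]
contact_force: [0.5, -0.8, -1.4]
gripper_width: 0.203
```

Request:
carry_out([
  [[0,0,0,0,0.5,0.2,10],[0,0,-0.2,-0.03,0.9,0,10],[0,0,-0.2,-0.03,0.9,0,10],[0,0,-0.2,-0.03,0.9,0,10],[0,0,-0.2,-0.03,0.9,0,10]],
])

```text
time: 7.8
tool_pos: [0.4786, -0.1152, 0.2601]
tool_rot: [0.707, -0.707, 0.025, -0.025]
contact_force: [1.1, 0.6, 0.1]
gripper_width: 0.203
```

Request:
carry_out([
  [[0,0,-0.2,-0.03,0.9,0,10],[0,0,-0.2,-0.03,0.9,0,10],[0,0,-0.2,-0.03,0.9,0,10],[0,0,-0.2,-0.03,0.9,0,10],[0,0,-0.2,-0.03,0.9,0,10]],
])

```text
time: 8.3
tool_pos: [0.4725, 0.0649, 0.2602]
tool_rot: [0.705, -0.705, 0.05, -0.05]
contact_force: [0.7, 0.5, -0.4]
gripper_width: 0.205
```

Request:
carry_out([
  [[0,0,-0.2,-0.03,0.9,0,10],[0,0,-0.2,-0.03,0.9,0,10],[0,0,-0.2,-0.03,0.9,0,10],[0,0,-0.2,-0.03,0.9,0,10],[0,0,-0.2,-0.03,0.5,0,10]],
])

```text
time: 8.8
tool_pos: [0.4664, 0.2296, 0.2602]
tool_rot: [0.703, -0.703, 0.074, -0.073]
contact_force: [-0.4, -0.3, -0.6]
gripper_width: 0.204
```

Request:
carry_out([
  [[0,0,0,0,0.4,-0.7,10],[0,0,0,0,0,-0.7,10],[0,0,0,0,0,-0.4,10],[0,0,0,0,0,-0.2,10],[0,0,0,0,0,0,10]],
])

```text
time: 9.3
tool_pos: [0.4667, 0.2428, 0.179]
tool_rot: [-0.703, 0.704, -0.075, 0.074]
contact_force: [0.2, -0.9, -0.2]
gripper_width: 0.202
```

Request:
carry_out([
  [[0,0,0,0,0,0,10],[0,0,0,0,0,0,10],[0,0,0,0,0,0,10],[0,0,0,0,0,0,10],[0,0,0,0,0,0,10]],
])

```text
time: 9.8
tool_pos: [0.4674, 0.2434, 0.1804]
tool_rot: [0.703, -0.703, 0.074, -0.074]
contact_force: [0.3, 0.6, -0.9]
gripper_width: 0.205
```

```bash
python3 - <<'E'
from h import *
st=state(); im=grab_frame("wrist"); cv2.imwrite("pics/w5.png",im); np.save("st5.npy",st,allow_pickle=True)
print(st["tool_pos"],st["contact_force"],st["ft_torque"],st["gripper_width"]*85.4,rot(st["tool_rot"]).round(4))
p=np.array([.4676,.2441,.022]); print((rot(st["tool_rot"]).T@(p-st["tool_pos"])).round(4),proj("wrist",p,st))
E
```

```text
[0.46740358 0.24339725 0.18035146] [ 0.25069999  0.58736248 -0.88665562] [-0.02262303 -0.02952792 -0.02103366] 17.509703171614724 [[ 9.780e-01  7.000e-04  2.085e-01]
 [-2.085e-01  2.000e-04  9.780e-01]
 [ 6.000e-04 -1.000e+00  4.000e-04]]
[-0.      0.1584  0.0007] (np.float64(255.88586880681876), np.float64(201.45627443020402))
```

View pics/w5.png

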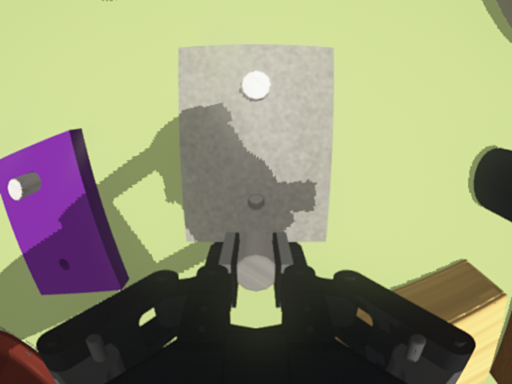

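Request:
carry_out([
  [[0,0,0,0,0.02,-0.6,10],[0,0,0,0,0,-0.5,10],[0,0,0,0,0,-0.3,10],[0,0,0,0,0,0,10],[0,0,0,0,0,0,10]],
])

```text
time: 10.35
tool_pos: [0.4674, 0.2443, 0.1242]
tool_rot: [0.703, -0.703, 0.074, -0.074]
contact_force: [0.1, 0.6, 0.2]
gripper_width: 0.201
```

Request:
carry_out([
  [[0,0,0,0,0,0,10],[0,0,0,0,0,0,10],[0,0,0,0,0,0,10],[0,0,0,0,0,0,10]],
])

```text
time: 10.75
tool_pos: [0.4675, 0.2443, 0.1244]
tool_rot: [0.703, -0.703, 0.074, -0.074]
contact_force: [-0.3, 0.6, -0.2]
gripper_width: 0.203
```

```bash
python3 - <<'E'
from h import *
st=state(); im=grab_frame("wrist"); cv2.imwrite("pics/w6.png",im); 
print(st["tool_pos"],st["contact_force"])
p=np.array([.4676,.2441,.022]); print((rot(st["tool_rot"]).T@(p-st["tool_pos"])).round(4),proj("wrist",p,st))
crop(im,190,150,320,310,4,"pics/w6c.png")
E
```

```text
[0.46747705 0.24427324 0.12442434] [-0.25037176  0.62937309 -0.23246138]
[ 1.000e-04  1.024e-01 -2.000e-04] (np.float64(256.16820517687233), np.float64(228.76188445161674))
```

View pics/w6c.png

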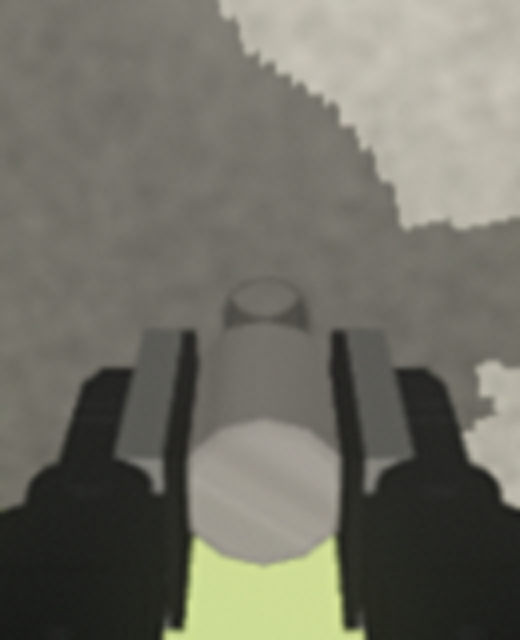

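Request:
carry_out([
  [[0,0,0,0,0,-0.15,10],[0,0,0,0,0,-0.15,10],[0,0,0,0,0,-0.1,10],[0,0,0,0,0,0,10]],
])

```text
time: 11.2
tool_pos: [0.4665, 0.2439, 0.1066]
tool_rot: [-0.703, 0.704, -0.075, 0.073]
contact_force: [-0.0, 0.3, -0.4]
gripper_width: 0.207
```

Request:
carry_out([
  [[0,0,0,0,0,-0.1,10],[0,0,0,0,0,-0.1,10],[0,0,0,0,0,0,10],[0,0,0,0,0,0,10]],
])

```text
time: 11.6
tool_pos: [0.4676, 0.2443, 0.1003]
tool_rot: [0.703, -0.703, 0.074, -0.074]
contact_force: [0.6, -0.2, 2.7]
gripper_width: 0.201
```

Request:
carry_out([
  [[0,0,0,0,0,-0.02,10],[0,0,0,0,0,0,10],[0,0,0,0,0,0,25],[0,0,0,0,0,0,40],[0,0,0,0,0,0,50]],
])

```text
time: 12.1
tool_pos: [0.4669, 0.2441, 0.0987]
tool_rot: [-0.703, 0.703, -0.074, 0.074]
contact_force: [-0.1, 0.6, 0.6]
gripper_width: 0.58
```

Request:
carry_out([
  [[0,0,0,0,0,0,50],[0,0,0,0,0,0,50],[0,0,0,0,0,0.5,50],[0,0,0,0,0,1,50],[0,0,0,0,0,1,50]],
])

```text
time: 12.6
tool_pos: [0.4664, 0.2439, 0.1991]
tool_rot: [-0.703, 0.704, -0.075, 0.073]
contact_force: [0.4, 0.4, 0.1]
gripper_width: 0.583
```

Request:
carry_out([
  [[0,0,0,0,0,0.7,50],[0,0,0,0,0,0,50],[0,0,0,0,0,0,50],[0,0,0,0,0,0,50],[0,0,0,0,0,0,50]],
])

```text
time: 13.1
tool_pos: [0.4663, 0.2438, 0.2249]
tool_rot: [-0.703, 0.704, -0.075, 0.073]
contact_force: [-0.6, 0.2, -0.0]
gripper_width: 0.584
```

```bash
python3 - <<'E'
from h import *
st=state(); im=grab_frame("wrist"); cv2.imwrite("pics/w7.png",im); np.save("st7.npy",st,allow_pickle=True)
print(st["tool_pos"],st["contact_force"])
for z in(.052,.055): print(proj("wrist",[.4676,.2441,z],st))
crop(im,180,40,340,240,4,"pics/w7c.png")
E
```

```text
[0.4662821  0.24382676 0.22490831] [-0.62573991  0.23513033 -0.04250915]
(np.float64(258.0279576779606), np.float64(196.22607931870735))
(np.float64(258.0443999921016), np.float64(197.21306522883015))
```

View pics/w7c.png

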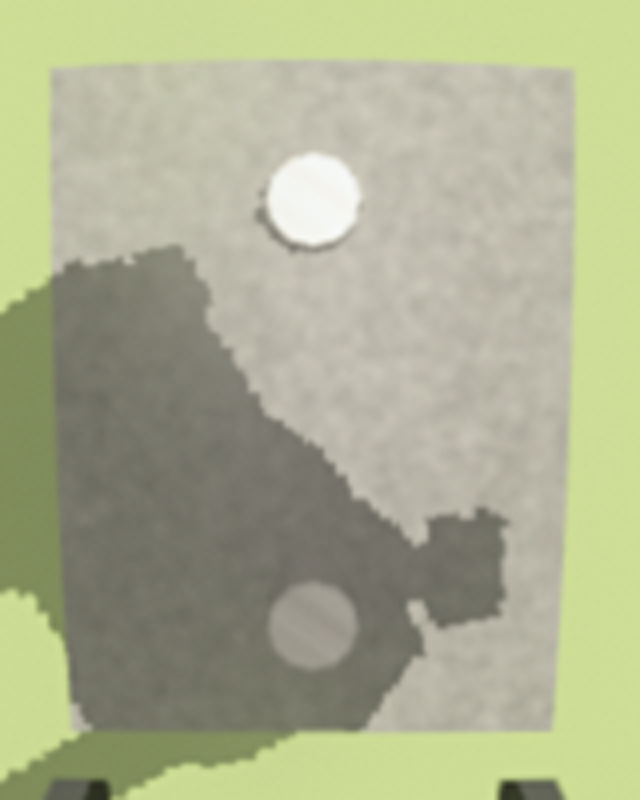

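Request:
carry_out([
  [[0,0,0.73,0.17,-0.9,0.35,50],[0,0,0.73,0.17,-0.92,0.35,50],[0,0,0.73,0.17,-0.92,0.35,50],[0,0,0.73,0.17,-0.92,0.35,50],[0,0,0.73,0.17,-0.92,0.35,50]],
])

```text
time: 13.65
tool_pos: [0.5009, 0.0596, 0.2966]
tool_rot: [0.707, -0.707, -0.016, 0.017]
contact_force: [0.1, 0.0, 0.4]
gripper_width: 0.586
```

Request:
carry_out([
  [[0,0,0.73,0.17,-0.9,0.35,50],[0,0,0,0,0,0,50],[0,0,0,0,0,0,50],[0,0,0,0,0,0,50],[0,0,0,0,0,0,50]],
])

```text
time: 14.15
tool_pos: [0.5075, 0.026, 0.3099]
tool_rot: [0.706, -0.706, -0.034, 0.035]
contact_force: [-0.1, -0.6, 0.3]
gripper_width: 0.588
```

Request:
carry_out([
  [[0,0,0,0,0,0,50],[0,0,0,0,0,0,50],[0,0,0,0,0,0,50]],
])

```text
time: 14.45
tool_pos: [0.5079, 0.0254, 0.311]
tool_rot: [0.706, -0.706, -0.034, 0.034]
contact_force: [0.4, 1.2, 0.1]
gripper_width: 0.583
```

```bash
python3 - <<'E'
from h import *
st=state(); im=grab_frame("wrist"); cv2.imwrite("pics/w8.png",im); np.save("st8.npy",st,allow_pickle=True)
print(st["tool_pos"],rot(st["tool_rot"]).round(4))
s=grab_frame("side"); cv2.imwrite("pics/side8.png",s); crop(s,210,100,330,210,5,"pics/side8c.png")
E
```

```text
[0.50794059 0.0253906  0.31096805] [[ 9.953e-01 -2.000e-04 -9.640e-02]
 [ 9.640e-02  0.000e+00  9.953e-01]
 [-2.000e-04 -1.000e+00  0.000e+00]]
```

View pics/w8.png

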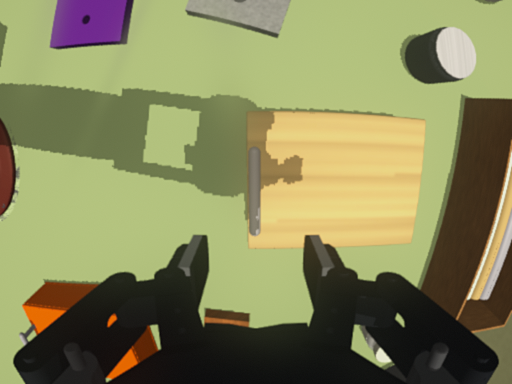

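View pics/side8c.png

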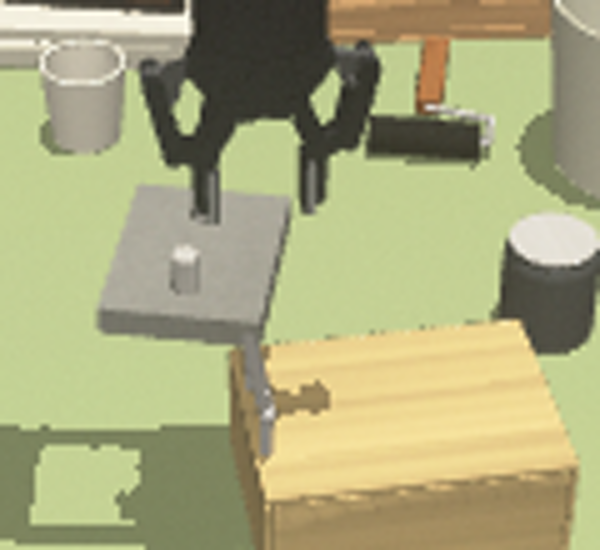

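```bash
python3 - <<'E'
from h import *
im=cv2.imread("pics/w8.png"); crop(im,235,95,435,255,4,"pics/w8c.png")
E
```

```text
(no output)
```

View pics/w8c.png

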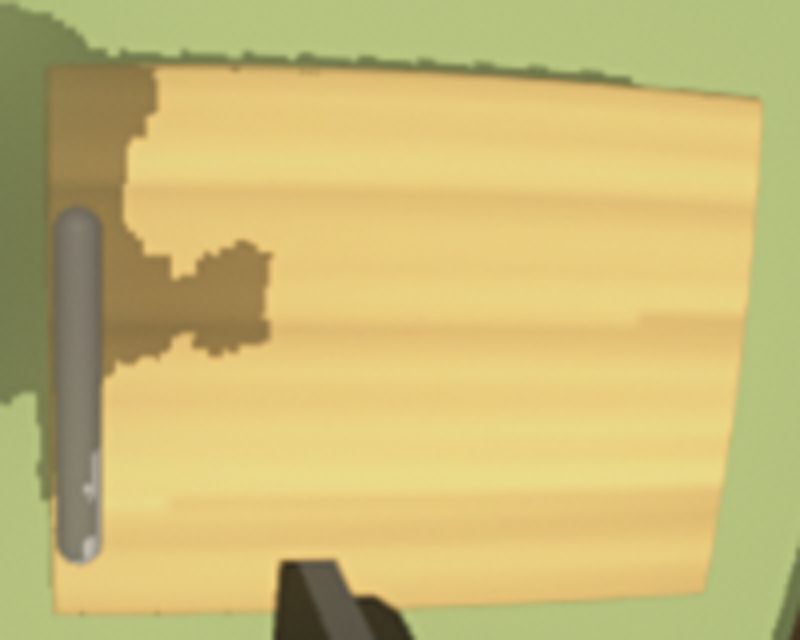

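```bash
python3 - <<'E'
from h import *
st=np.load("st8.npy",allow_pickle=True).item()
f=lambda x,y:((x+.5)/4-.5+235,(y+.5)/4-.5+95)
a=onz("wrist",*f(77.5,210),.117,st);b=onz("wrist",*f(79,560),.117,st);m=(a+b)/2
d=a-b;print(a,b,m,np.hypot(*d[:2]),np.degrees(np.arctan2(-d[0],d[1])))
c=np.array([onz("wrist",*f(*q),.081,st)[:2] for q in((47,68),(762,98),(706,594),(54,613))]);print(c.round(4),c.mean(0))
for i in range(4):
    e=c[(i+1)%4]-c[i];print(np.hypot(*e),np.degrees(np.arctan2(e[1],e[0])))
E
```

```text
[0.50272264 0.06556447 0.117     ] [ 0.5109921  -0.01833105  0.117     ] [0.50685737 0.02361671 0.117     ] 0.0843020832533491 5.629372940867459
[[ 0.4919  0.0967]
 [ 0.69    0.1175]
 [ 0.7063 -0.0317]
 [ 0.5069 -0.0507]] [0.59878452 0.03294108]
0.19918976175480424 6.007165243375333
0.1500990946563756 -83.76959082268918
0.2003458809645915 -174.55471626415957
0.14813432312712316 95.7899283983667
```

Request:
carry_out([
  [[0,0,0,-0.02,-0.04,-0.7,45],[0,0,0,0,0,-1,45],[0,0,0,0,0,-1,45],[0,0,0,0,0,-0.6,45],[0,0,0,0,0,-0.2,45]],
])

```text
time: 15.05
tool_pos: [0.5052, 0.0236, 0.1676]
tool_rot: [0.707, -0.706, -0.032, 0.036]
contact_force: [-1.0, 0.8, -0.5]
gripper_width: 0.526
```

Request:
carry_out([
  [[0,0,0,0,0,0,45],[0,0,0,0,0,0,45],[0,0,0,0,0,0,45],[0,0,0,0,0,0,45],[0,0,0,0,0,0,45]],
])

```text
time: 15.55
tool_pos: [0.5078, 0.0233, 0.1723]
tool_rot: [-0.706, 0.706, 0.035, -0.033]
contact_force: [0.2, 0.3, 0.2]
gripper_width: 0.523
```

```bash
python3 - <<'E'
from h import *
st=state(); im=grab_frame("wrist"); cv2.imwrite("pics/w9.png",im)
print(st["tool_pos"],rot(st["tool_rot"]).round(4))
crop(im,180,190,330,330,5,"pics/w9c.png")
p=np.array([.5069,.0236,.117]); print((rot(st["tool_rot"]).T@(p-st["tool_pos"])).round(4))
E
```

```text
[0.50778452 0.02331698 0.17225378] [[ 9.954e-01  2.000e-03 -9.570e-02]
 [ 9.570e-02 -2.000e-04  9.954e-01]
 [ 2.000e-03 -1.000e+00 -4.000e-04]]
[-0.001   0.0553  0.0004]
```

View pics/w9c.png

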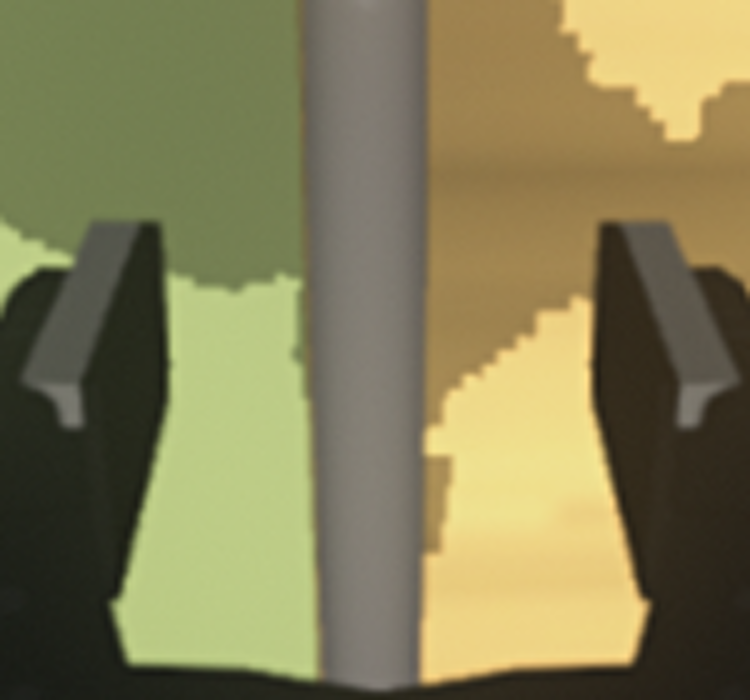

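Request:
carry_out([
  [[0,0,0,0,0,0,30],[0,0,0,0,0,0,10],[0,0,0,0,0,0,3],[0,0,0,0,0,0,3],[0,0,0,0,0,0,3]],
])

```text
time: 16.1
tool_pos: [0.5069, 0.0233, 0.1712]
tool_rot: [-0.706, 0.706, 0.033, -0.034]
contact_force: [-5.2, -1.0, 4.6]
gripper_width: 0.104
```

Request:
carry_out([
  [[0,0,0,0,0,0,3],[0,0,0,0,0,0,3],[0,0,0,0,0,0,3]],
])

```text
time: 16.4
tool_pos: [0.5069, 0.0234, 0.1712]
tool_rot: [-0.706, 0.706, 0.033, -0.034]
contact_force: [-5.4, -0.4, 5.3]
gripper_width: 0.106
```

```bash
python3 - <<'E'
from h import *
st=state(); print(st["tool_pos"],st["contact_force"],st["gripper_width"]*85.4)
X=np.array([np.cos(np.radians(5.75)),np.sin(np.radians(5.75))])
H=np.array([.5069,.0236])+192*X/1000; hz=.076
print("hinge",H)
r=np.hypot(.192,.041); a0=np.arctan2(.041,.192)
prev=None; n=0
for k,th in enumerate(np.linspace(0,1.55,12)):
    s=-r*np.cos(a0+th); z=hz+r*np.sin(a0+th)
    p=np.array([*(H+s*X),z+.0545])
    print(round(th,2),p.round(4), "" if prev is None else ((p-prev)/.04).round(3)); prev=p
E
```

```text
[0.50690634 0.02335141 0.17118315] [-5.39068176 -0.38296515  5.25092337] 9.07588590352879
hinge [0.69793396 0.04283611]
0.0 [0.5069 0.0236 0.1715] 
0.14 [0.5145 0.0244 0.1981] [0.191 0.019 0.664]
0.28 [0.5258 0.0255 0.2233] [0.281 0.028 0.63 ]
0.42 [0.5405 0.027  0.2467] [0.367 0.037 0.585]
0.56 [0.5582 0.0288 0.2677] [0.445 0.045 0.527]
0.7 [0.5788 0.0308 0.2861] [0.514 0.052 0.459]
0.85 [0.6017 0.0331 0.3014] [0.573 0.058 0.382]
0.99 [0.6266 0.0356 0.3133] [0.621 0.063 0.297]
1.13 [0.6528 0.0383 0.3215] [0.656 0.066 0.207]
1.27 [0.6799 0.041  0.326 ] [0.678 0.068 0.112]
1.41 [0.7074 0.0438 0.3266] [0.687 0.069 0.015]
1.55 [0.7347 0.0465 0.3233] [ 0.683  0.069 -0.082]
```

Request:
carry_out([
  [[0,0,0,0.08,0.01,0.33,3],[0,0,0,0.11,0.01,0.33,3],[0,0,0,0.13,0.01,0.32,3],[0,0,0,0.15,0.02,0.31,3]],
])

```text
time: 16.8
tool_pos: [0.5255, 0.0253, 0.2236]
tool_rot: [-0.706, 0.706, 0.033, -0.035]
contact_force: [-4.9, -2.4, -2.3]
gripper_width: 0.105
```

Request:
carry_out([
  [[0,0,0,0,0,0,3]],
])

```text
time: 16.9
tool_pos: [0.5266, 0.0254, 0.2258]
tool_rot: [-0.706, 0.706, 0.034, -0.034]
contact_force: [-7.7, -1.4, 3.3]
gripper_width: 0.106
```

Request:
carry_out([
  [[0,0,0,0.17,0.02,0.3,3],[0,0,0,0.19,0.02,0.28,3],[0,0,0,0.21,0.02,0.27,3],[0,0,0,0.23,0.02,0.25,3],[0,0,0,0.25,0.03,0.24,3]],
])

```text
time: 17.4
tool_pos: [0.5674, 0.0296, 0.279]
tool_rot: [-0.706, 0.707, 0.032, -0.035]
contact_force: [-11.9, -2.3, 8.0]
gripper_width: 0.1
```

```bash
python3 - <<'E'
from h import *
s=grab_frame("side"); cv2.imwrite("pics/side10.png",s); st=state(); print(st["tool_pos"],st["contact_force"])
E
```

```text
[0.5696038  0.02979828 0.28144513] [-9.63054919 -1.14255098  7.73982272]
```

View pics/side10.png

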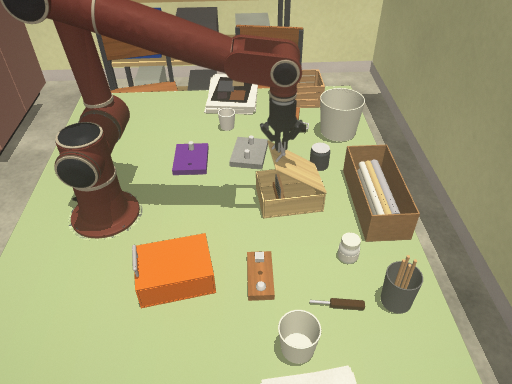

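Request:
carry_out([
  [[0,0,0,0.24,0.03,0.24,3],[0,0,0,0.26,0.03,0.22,3],[0,0,0,0.28,0.03,0.2,3],[0,0,0,0.29,0.03,0.18,3],[0,0,0,0.31,0.03,0.16,3]],
])

```text
time: 17.95
tool_pos: [0.6239, 0.0354, 0.3167]
tool_rot: [-0.706, 0.707, 0.034, -0.034]
contact_force: [-0.5, -2.6, -8.1]
gripper_width: 0.102
```

Request:
carry_out([
  [[0,0,0,0.32,0.03,0.14,3],[0,0,0,0.33,0.03,0.12,3],[0,0,0,0.33,0.03,0.1,3],[0,0,0,0.34,0.03,0.06,3],[0,0,0,0.34,0.03,0.05,3]],
])

```text
time: 18.45
tool_pos: [0.6897, 0.0419, 0.3332]
tool_rot: [0.706, -0.706, -0.032, 0.035]
contact_force: [-2.2, -1.6, -11.2]
gripper_width: 0.103
```

Request:
carry_out([
  [[0,0,0,0.34,0.03,-0.03,3],[0,0,0,0.34,0.03,-0.06,3],[0,0,0,0.34,0.03,-0.08,3],[0,0,0,0,0,0,3],[0,0,0,0,0,0,3]],
])

```text
time: 18.95
tool_pos: [0.7316, 0.0461, 0.3311]
tool_rot: [0.707, -0.706, -0.036, 0.032]
contact_force: [0.1, 1.7, 5.5]
gripper_width: 0.099
```

```bash
python3 - <<'E'
from h import *
st=state(); print(st["tool_pos"],st["contact_force"])
s=grab_frame("side"); cv2.imwrite("pics/side11.png",s); crop(s,200,60,360,220,4,"pics/side11c.png")
E
```

```text
[0.73161457 0.04607679 0.33111176] [0.09169103 1.71747382 5.49997028]
```

View pics/side11c.png

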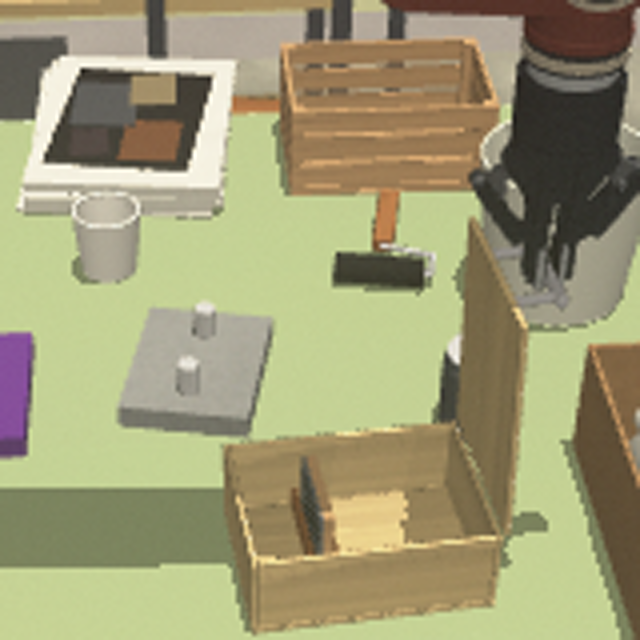

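Request:
carry_out([
  [[0,0,0,0,0,0,24],[0,0,0,0,0,0,24],[0,0,0,0,0,0,24],[0,0,0,0,0,0,24]],
])

```text
time: 19.4
tool_pos: [0.7301, 0.0452, 0.3277]
tool_rot: [-0.706, 0.706, 0.033, -0.034]
contact_force: [0.1, 0.6, -0.3]
gripper_width: 0.28
```

Request:
carry_out([
  [[0,0,0,0,0,0.3,24],[0,0,0,0,0,0.8,24],[0,0,0,0,0,0.8,24],[0,0,0,0,0,0.4,24],[0,0,0,0,0,0,24]],
])

```text
time: 19.9
tool_pos: [0.731, 0.0453, 0.4253]
tool_rot: [-0.706, 0.707, 0.036, -0.031]
contact_force: [-0.3, 0.5, 1.2]
gripper_width: 0.281
```

```bash
python3 - <<'E'
from h import *
st=state(); print(st["tool_pos"],st["contact_force"])
s=grab_frame("side"); crop(s,200,60,360,220,4,"pics/side12c.png")
E
```

```text
[0.73104909 0.04533045 0.42525109] [-0.30463781  0.53847978  1.19038122]
```

View pics/side12c.png

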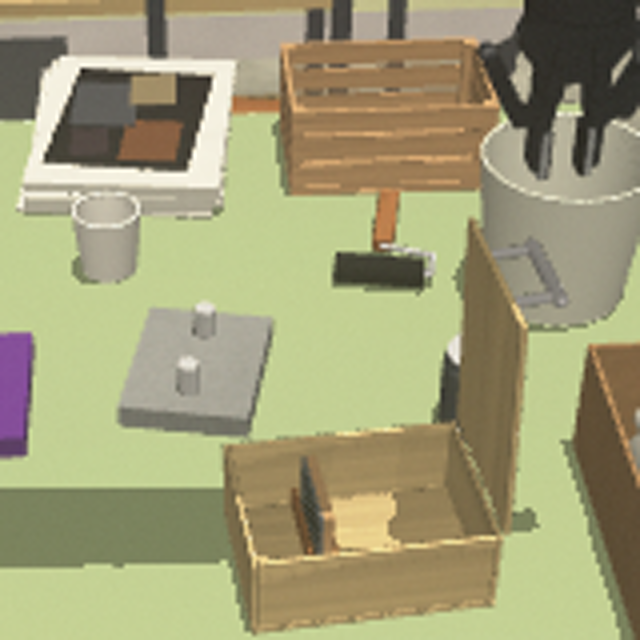

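Request:
carry_out([
  [[0,0,0,-0.5,-0.05,0,40],[0,0,0,-1,-0.1,0,40],[0,0,0,-1,-0.1,0,40],[0,0,0,-1,-0.1,-0.3,40],[0,0,0,-0.55,-0.05,-0.8,40]],
])

```text
time: 20.45
tool_pos: [0.5668, 0.0293, 0.3772]
tool_rot: [-0.706, 0.706, 0.035, -0.033]
contact_force: [0.9, 1.0, 0.8]
gripper_width: 0.468
```

Request:
carry_out([
  [[0,0,0,0,0,-1,40],[0,0,0,0,0,-1,40],[0,0,0,0,0,-0.6,40],[0,0,0,0,0,0,40],[0,0,0,0,0,0,40]],
])

```text
time: 20.95
tool_pos: [0.5678, 0.0294, 0.2709]
tool_rot: [0.706, -0.706, -0.033, 0.035]
contact_force: [0.2, -0.4, 1.7]
gripper_width: 0.47
```

Request:
carry_out([
  [[0,0,0,0,0,0,40],[0,0,0,0,0,0,40],[0,0,0,0,0,0,40],[0,0,0,0,0,0,40]],
])

```text
time: 21.35
tool_pos: [0.5688, 0.0294, 0.2734]
tool_rot: [-0.706, 0.706, 0.034, -0.033]
contact_force: [-0.1, 0.7, 0.2]
gripper_width: 0.469
```

```bash
python3 - <<'E'
from h import *
st=state(); im=grab_frame("wrist"); cv2.imwrite("pics/w13.png",im); np.save("st13.npy",st,allow_pickle=True)
print(st["tool_pos"],rot(st["tool_rot"]).round(4))
crop(im,180,90,340,240,5,"pics/w13c.png")
E
```

```text
[0.56881771 0.02935639 0.27336759] [[ 9.954e-01  1.700e-03 -9.570e-02]
 [ 9.570e-02 -2.000e-04  9.954e-01]
 [ 1.700e-03 -1.000e+00 -3.000e-04]]
```

View pics/w13.png

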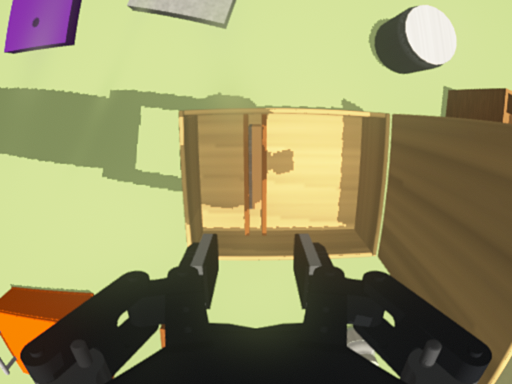

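View pics/w13c.png

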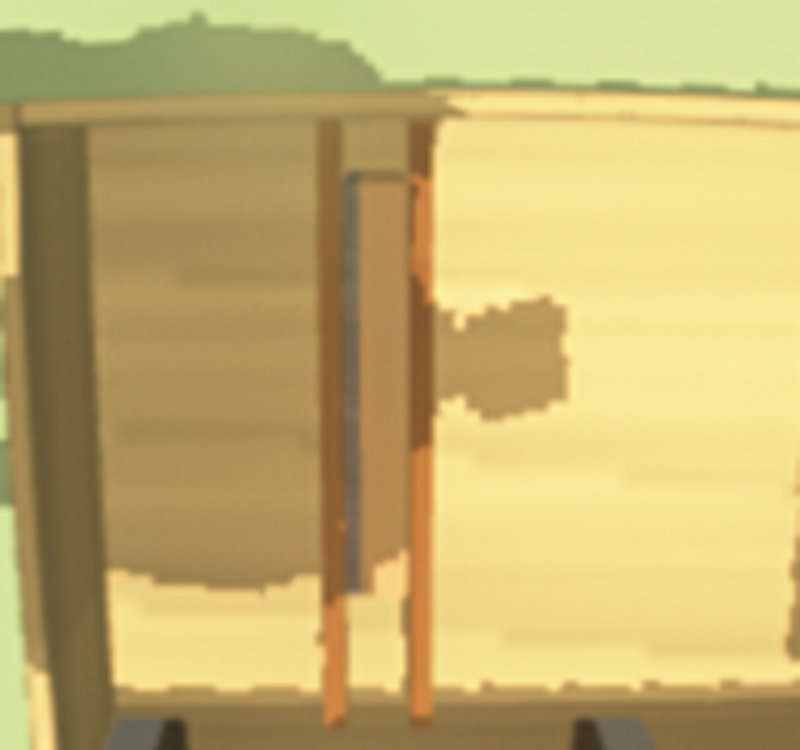

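```bash
python3 - <<'E'
from h import *
st=np.load("st13.npy",allow_pickle=True).item()
f=lambda x,y:((x+.5)/5-.5+180,(y+.5)/5-.5+90)
T=rot(st["tool_rot"])
for q in((345,174),(408,174),(345,592),(408,592),(345,383),(408,383)):
    p=onz("wrist",*f(*q),.067,st); print(q,p.round(4),(T.T@(p-st["tool_pos"])).round(4))
E
```

```text
(345, 174) [0.5571 0.0889 0.067 ] [-0.0063  0.2063  0.0604]
(408, 174) [0.5687 0.09   0.067 ] [0.0054 0.2064 0.0604]
(345, 592) [0.5644 0.0081 0.067 ] [-0.0068  0.2064 -0.0207]
(408, 592) [0.5767 0.0092 0.067 ] [ 0.0056  0.2064 -0.0207]
(345, 383) [0.5607 0.0495 0.067 ] [-0.0065  0.2064  0.0209]
(408, 383) [0.5726 0.0506 0.067 ] [0.0054 0.2064 0.0209]
```

Request:
carry_out([
  [[0,0,0,-0.05,0.49,-0.5,40],[0,0,0,0,0,-1,40],[0,0,0,0,0,-1,40],[0,0,0,0,0,-0.6,40],[0,0,0,0,0,-0.2,40]],
])

```text
time: 21.9
tool_pos: [0.5644, 0.0491, 0.1368]
tool_rot: [0.706, -0.706, -0.032, 0.036]
contact_force: [0.4, -0.1, 0.3]
gripper_width: 0.467
```

Request:
carry_out([
  [[0,0,0,0,0,0,40],[0,0,0,0,0,0,40],[0,0,0,0,0,0,40],[0,0,0,0,0,0,40],[0,0,0,0,0,0,40]],
])

```text
time: 22.4
tool_pos: [0.567, 0.0489, 0.1415]
tool_rot: [-0.706, 0.706, 0.035, -0.033]
contact_force: [1.3, -0.6, 0.8]
gripper_width: 0.472
```

Request:
carry_out([
  [[0,0,0,0,0,0,40],[0,0,0,0,0,0,40]],
])

```text
time: 22.6
tool_pos: [0.5665, 0.049, 0.1405]
tool_rot: [-0.706, 0.706, 0.034, -0.034]
contact_force: [0.0, -0.6, -0.2]
gripper_width: 0.473
```

```bash
python3 - <<'E'
from h import *
st=state(); im=grab_frame("wrist"); cv2.imwrite("pics/w14.png",im)
print(st["tool_pos"],st["contact_force"])
T=rot(st["tool_rot"]); print((T.T@(np.array([.5667,.0493,.067])-st["tool_pos"])).round(4))
crop(im,150,120,350,320,4,"pics/w14c.png")
E
```

```text
[0.56645445 0.04899689 0.14050654] [ 0.01025483 -0.5794261  -0.24828669]
[0.0003 0.0735 0.0003]
```

View pics/w14c.png

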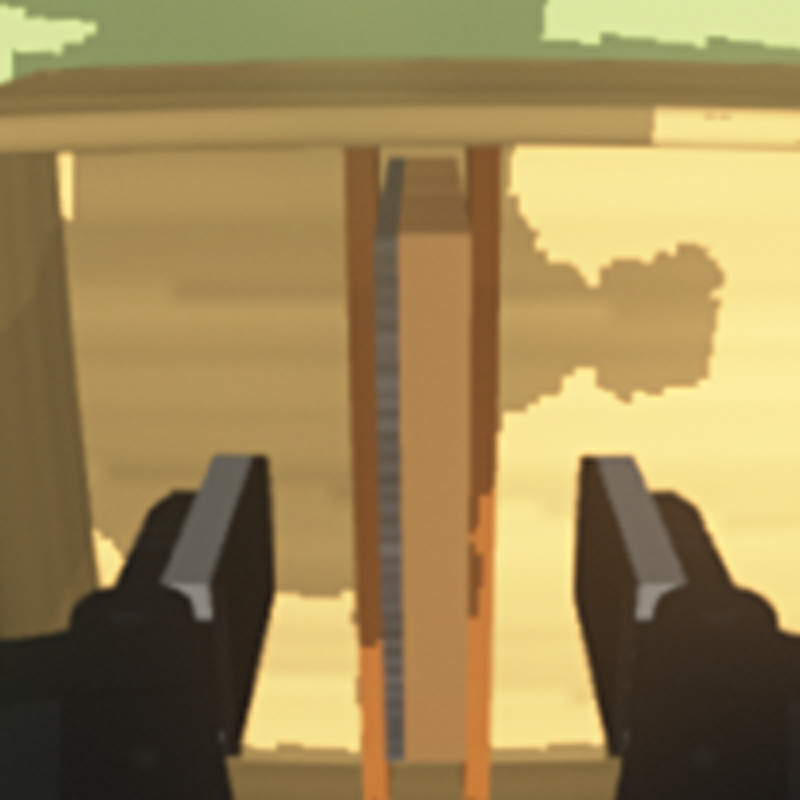

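Request:
carry_out([
  [[0,0,0,0,0,-0.5,40],[0,0,0,0,0,-0.43,40],[0,0,0,0,0,0,40],[0,0,0,0,0,0,40],[0,0,0,0,0,0,40]],
])

```text
time: 23.15
tool_pos: [0.5671, 0.049, 0.1042]
tool_rot: [-0.706, 0.706, 0.034, -0.033]
contact_force: [-0.0, -0.4, -0.1]
gripper_width: 0.47
```

Request:
carry_out([
  [[0,0,0,0,0,0,40],[0,0,0,0,0,0,25],[0,0,0,0,0,0,10],[0,0,0,0,0,0,4],[0,0,0,0,0,0,4]],
])

```text
time: 23.65
tool_pos: [0.5669, 0.049, 0.1038]
tool_rot: [-0.706, 0.706, 0.034, -0.033]
contact_force: [-0.5, -0.6, 3.7]
gripper_width: 0.129
```

Request:
carry_out([
  [[0,0,0,0,0,0,4],[0,0,0,0,0,0,4],[0,0,0,0,0,0,4]],
])

```text
time: 23.95
tool_pos: [0.5669, 0.049, 0.1037]
tool_rot: [-0.706, 0.706, 0.034, -0.034]
contact_force: [1.0, 0.1, 5.3]
gripper_width: 0.13
```

Request:
carry_out([
  [[0,0,0,0,0,0.3,4],[0,0,0,0,0,0.7,4],[0,0,0,0,0,1,4],[0,0,0,0,0,1,4],[0,0,0,0,0,0.7,4]],
])

```text
time: 24.45
tool_pos: [0.5665, 0.049, 0.254]
tool_rot: [-0.706, 0.706, 0.035, -0.033]
contact_force: [1.0, -0.2, -0.9]
gripper_width: 0.132
```

Request:
carry_out([
  [[0,0,0,0,0,0,4],[0,0,0,0,0,0,4],[0,0,0,0,0,0,4]],
])

```text
time: 24.75
tool_pos: [0.5652, 0.049, 0.2485]
tool_rot: [0.706, -0.706, -0.032, 0.035]
contact_force: [-0.2, 0.2, -0.5]
gripper_width: 0.131
```

```bash
python3 - <<'E'
from h import *
s=grab_frame("side"); crop(s,190,40,350,220,4,"pics/side15c.png"); st=state(); print(st["tool_pos"],st["gripper_width"]*85.4,st["contact_force"])
E
```

```text
[0.56515746 0.04898833 0.24833831] 11.194049197538002 [-1.16805107  0.0351838  -1.57706196]
```

View pics/side15c.png

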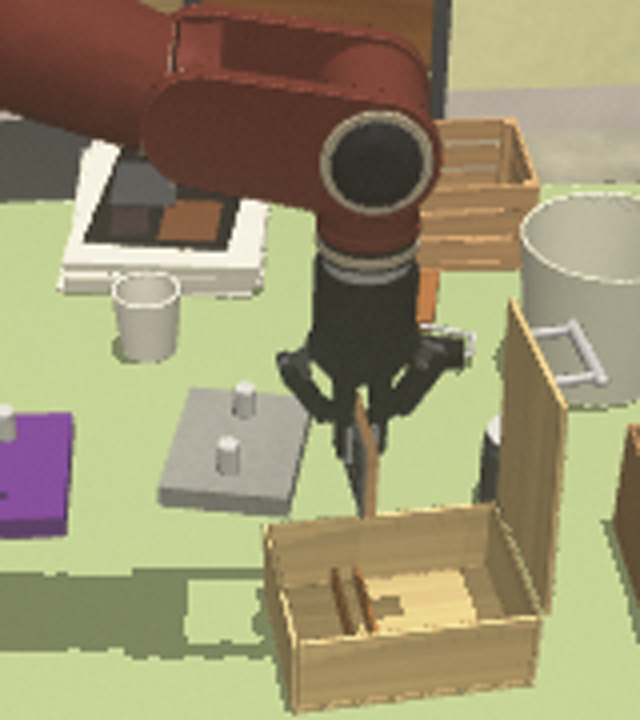

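Block is out and held. Now I carry it over the board.

Request:
carry_out([
  [[0,0,-0.4,-0.16,0.45,0,4],[0,0,-0.62,-0.32,0.85,0,4],[0,0,-0.62,-0.32,0.85,0,4],[0,0,-0.62,-0.32,0.85,0,4],[0,0,-0.62,-0.32,0.85,0,4]],
])

```text
time: 25.3
tool_pos: [0.5073, 0.2039, 0.2488]
tool_rot: [-0.706, 0.706, -0.039, 0.037]
contact_force: [0.2, -0.0, -0.3]
gripper_width: 0.134
```

Request:
carry_out([
  [[0,0,-0.62,-0.32,0.85,0,4],[0,0,-0.5,-0.3,0.8,-0.2,4],[0,0,-0.35,-0.15,0.48,-0.3,4],[0,0,0,0,0,-0.2,4],[0,0,0,0,0,0,4]],
])

```text
time: 25.8
tool_pos: [0.4765, 0.2876, 0.2197]
tool_rot: [-0.702, 0.705, -0.075, 0.071]
contact_force: [-0.2, 0.0, -0.3]
gripper_width: 0.123
```

Request:
carry_out([
  [[0,0,0,0,0,0,4],[0,0,0,0,0,0,4],[0,0,0,0,0,0,4],[0,0,0,0,0,0,4],[0,0,0,0,0,0,4]],
])

```text
time: 26.3
tool_pos: [0.4783, 0.2879, 0.2235]
tool_rot: [0.703, -0.703, 0.073, -0.074]
contact_force: [0.0, 0.0, -0.1]
gripper_width: 0.128
```

```bash
python3 - <<'E'
from h import *
st=state(); im=grab_frame("wrist"); cv2.imwrite("pics/w16.png",im); s=grab_frame("side"); crop(s,190,40,350,220,4,"pics/side16c.png")
T=rot(st["tool_rot"]); print(st["tool_pos"],T.round(4),st["gripper_width"]*85.4,st["contact_force"])
print("jaw yaw",np.degrees(np.arctan2(T[1,0],T[0,0])),"target -11.9; offset",st["tool_pos"][:2]-[.4769,.288])
E
```

```text
[0.47830218 0.28794907 0.22351315] [[ 9.784e-01  6.000e-04  2.069e-01]
 [-2.069e-01  3.000e-04  9.784e-01]
 [ 6.000e-04 -1.000e+00  4.000e-04]] 10.971539801491263 [ 0.01447726  0.01340494 -0.07685257]
jaw yaw -11.938614518043478 target -11.9; offset [ 1.40218305e-03 -5.09339059e-05]
```

View pics/w16.png

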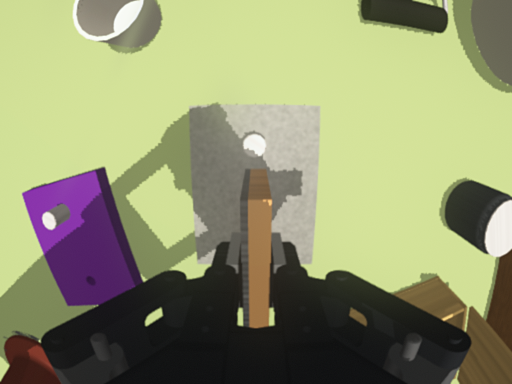

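View pics/side16c.png

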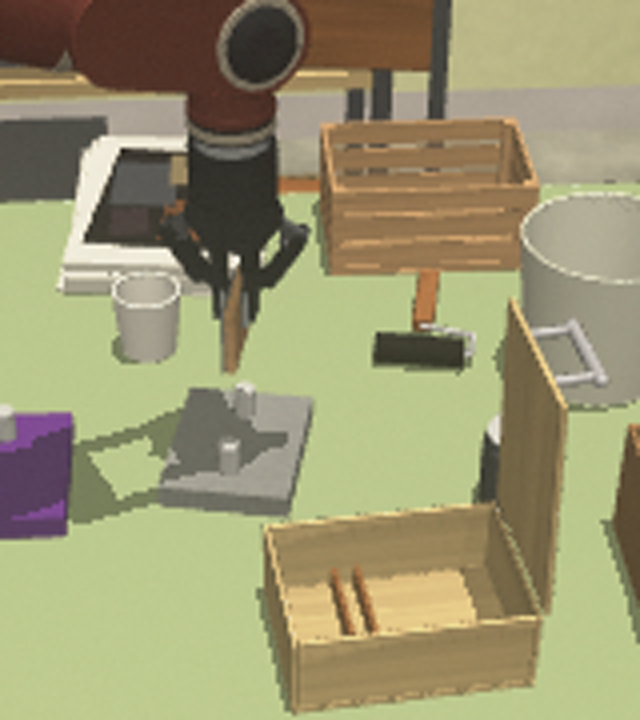

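Request:
carry_out([
  [[0,0,0,0,0,0,4],[0,0,0,0,0,0,4],[0,0,0,0,0,0,4],[0,0,0,0,0,0,4],[0,0,0,0,0,0,4]],
])

```text
time: 26.9
tool_pos: [0.478, 0.2882, 0.2231]
tool_rot: [-0.703, 0.703, -0.073, 0.073]
contact_force: [-0.8, 0.1, -0.8]
gripper_width: 0.134
```

Request:
carry_out([
  [[0,0,0,0,0,0,4],[0,0,0,0,0,0,4],[0,0,0,0,0,0,4],[0,0,0,0,0,0,4],[0,0,0,0,0,0,4]],
])

```text
time: 27.4
tool_pos: [0.478, 0.2882, 0.2231]
tool_rot: [0.703, -0.703, 0.073, -0.073]
contact_force: [-0.6, -0.7, -0.6]
gripper_width: 0.134
```

```bash
python3 - <<'E'
from h import *
st=state(); print(st["tool_pos"],np.abs(st["joint_vel"]).max(),st["gripper_width"]*85.4)
print(job_done())
E
```

```text
[0.47800079 0.28816979 0.22308904] 0.0022838800347475766 11.460754664053693
the job is handed in; nothing more can be done
None
```

The job is handed in at about 27 s of the 67 s allowed. I moved the round-headed peg from the tray's middle pocket into the board's empty hole and let it go. I then lifted the flap, left it standing, drew out the block and held it over the board.

**Last checks:**
- **Peg:** the wrist image after release showed its head within about 0.2 px of where a fully seated peg should appear. The side view shows it level with the fitted peg.
- **Block:** it is about 1 mm from the board's middle, with its underside about 102 mm above the board top. Its yaw was about −11.9°, the same as the peg line, and the arm was still. The fingers were closed on it at about 11.5 mm.
- **Flap:** I did not measure its angle at the end. The side view shows it standing near vertical, and the arm position at release suggests about 1.5 rad.
- **Other items:** no contact was seen with the other pegs or bystanders, but I did not check their positions again at the end.

**Disagreements:** the top camera put things about 2 to 5 mm off from the wrist camera, mostly in y, so I used the wrist camera. While the flap was lifting, the handle's path differed from my estimate by a few millimetres, with forces of up to about 15 N.

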